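# Clear the study desk: like with like in the pen holders, stapler in the drawer

### The arm

A 6-joint arm with a two-finger parallel gripper is mounted at the origin on the work surface. World frame = base frame: x ahead of the robot, y to its left, z up, the work surface at z = 0. Lengths are in mm, angles in rad, forces in N, time in s.
With the tool pointing down it reaches from about 375 to 975 mm from the base axis. Payload 3.8 kg.
Tool frame: the origin (TCP) lies on the mounting face of the last link; the fingertips stand 166 mm ahead of it and the grasp point (between the pads) lies 147 mm ahead of it; z points along the fingers, y is the direction in which the jaws open and shut (so a half turn about z gives the same grasp; the last joint's range is limited). The gripper opens to 88 mm and grips with 3 to 60 N. Pads are 18 mm wide; open, the fingers measure 123 mm over their backs; the gripper's body (75 mm by 187 mm) begins 45 mm behind the grasp point.
Start: joints at [1.23, 0.264, 1.604, -0, 1.274, -0.037], TCP at [201.923, 644.086, 404.706] pointing down, gripper open.
Joint ranges: [-2.63, 2.63], [-0.94, 2.18], [0.31, 2.57], [-1.31, 4.45], [0, 2.66], [-2.55, 2.55]. Speed limits (rad/s): [2.57, 2.57, 3.14, 3.14, 3.14, 3.14].

### API

Orientations are given as a unit quaternion [x, y, z, w].
In Python, from plant import move_to, move_straight, set_joints, command_gripper, hold, ik, capture, IKError, hand_in, get_time, get_q, get_qvel, get_joint_efforts, get_position, get_ee_rot, get_contact_force, get_wrist_torque, get_finger_gap gives the robot as it stands. The module is installed in compiled form; this text tells all that it offers. Calls block until the motion is done:
- move_to(position, orientation): joint-space move of the TCP to a pose.
- move_straight(position, ori=None, vel=150, guard=None): straight line of the TCP; ori=None keeps the orientation; vel is the mean speed in mm/s. With guard (N) it stops when the force on the tool has changed by that much, and returns True; else False.
- set_joints(angles): joint-space move.
- command_gripper(opening): finger opening in mm; the grip force is fixed at half the most; returns when the fingers have stopped.
- hold(seconds).
- ik(position, orientation): joint angles nearest the present ones, or None.
- capture(name): name is "side" or "top"; returns a dict with "color" (420x560x3 uint8, blue, green, red), "vertical_fov" (degrees; the focal length in pixels is half the picture's height over the tangent of half this angle, whatever the lens; pixels are square), "cx", "cy" (the principal point, pixels), "R" (3x3) and "t" (3): a world point X has camera coordinates R X + t. Camera axes: x right, y down, z forward; pixel columns grow to the right and rows downward; lengths in mm; the calibration is good to about 2 mm. A picture is of the moment at which its call begins. There is no depth.
A pose or a line that the arm cannot do raises IKError and nothing moves.
- hand_in(): hands the job in, once; it reports no verdict.
Readings, each from a call of its own:
- get_time(): time.
- get_q(): joint angles.
- get_qvel(): joint speeds.
- get_joint_efforts(): joint torques, N m.
- get_position(): TCP position.
- get_ee_rot(): TCP orientation.
- get_contact_force(): force on the tool from outside, world axes, zero at the start.
- get_wrist_torque(): the same for the moment, N m.
- get_finger_gap(): finger opening in mm.
Only numpy, scipy, OpenCV 4.12 (cv2) and the standard library are available. Lean on these libraries where they do the work, as an engineer would, in place of code of your own. Each camera call takes 0.05 s, during which the arm holds its last target.

### The job

Clear the desk for the evening: put the stapler away in the drawer of the little white cabinet and leave the drawer fully shut. Each of the two pen holders already has one thing standing in it, a marker in one and a folded wooden rule in the other; stand every loose marker in the holder that has the marker and every loose rule in the holder that has the rule. Don't take out what already stands there, keep the holders on their feet, and leave the note pad, vase, mug and clock where they are.

Things in the scene. Friction and masses are not known exactly. Their poses are not given: they have to be found in the camera images.
- marker_1: A round white felt marker with a square grey cap: 140 mm long, 20 mm thick (barrel round, cap 20 x 20 mm, so it does not roll), 45 g. Origin at its middle, x along its length towards the cap (the last 50 mm). Lies on the desk at the start; may be absent.
- marker_2: A round white felt marker with a square grey cap: 140 mm long, 20 mm thick (barrel round, cap 20 x 20 mm, so it does not roll), 45 g. Origin at its middle, x along its length towards the cap (the last 50 mm). Lies on the desk at the start; may be absent.
- marker_3: A round white felt marker with a square grey cap: 140 mm long, 20 mm thick (barrel round, cap 20 x 20 mm, so it does not roll), 45 g. Origin at its middle, x along its length towards the cap (the last 50 mm). Lies on the desk at the start; may be absent.
- rule_1: A folded wooden rule, a flat oak-coloured bar 160 mm long, 32 mm wide and 16 mm thick, about 60 g. Origin at its middle, x along its length, y across its width, z through its thickness. Lies on the desk at the start; may be absent.
- rule_2: A folded wooden rule, a flat oak-coloured bar 160 mm long, 32 mm wide and 16 mm thick, about 60 g. Origin at its middle, x along its length, y across its width, z through its thickness. Lies on the desk at the start; may be absent.
- standing_marker: A round white felt marker with a square grey cap: 140 mm long, 20 mm thick (barrel round, cap 20 x 20 mm, so it does not roll), 45 g. Origin at its middle, x along its length towards the cap (the last 50 mm). Stands on its barrel end, cap up, in one of the two holders at the start (which one varies); stays there.
- standing_rule: A folded wooden rule, a flat oak-coloured bar 160 mm long, 32 mm wide and 16 mm thick, about 60 g. Origin at its middle, x along its length, y across its width, z through its thickness. Stands on end in the other holder at the start; stays there.
- holder_1: A dark steel square pen holder, open at the top, 90 x 90 mm outside and 95 mm tall, walls and floor 5 mm (80 x 80 mm inside), heavy (0.95 kg), loose on the desk; the other holder looks the same. Origin at the centre of its underside, z up.
- holder_2: A dark steel square pen holder, open at the top, 90 x 90 mm outside and 95 mm tall, walls and floor 5 mm (80 x 80 mm inside), heavy (0.95 kg), loose on the desk; the other holder looks the same. Origin at the centre of its underside, z up.
- stapler: A grey and black desk stapler, 125 mm long, 34 mm wide (its base), about 42 mm tall, 0.22 kg; base 10 mm thick, upper arm 28 mm wide. Lies upright on the desk at the start. Origin at the centre of its underside, x along its length, z up.
- cabinet_drawer0 (a joint): How far the cabinet's one drawer is pulled out, in m: 0 is fully shut, 0.18 fully out; at the start anything from 0 to 0.13. It slides easily (about 1 N) and stays where it is left.
- cabinet_drawer0_handle (a point): The middle of the drawer's steel bar handle, a level bar 11 mm thick and 110 mm long, parallel to the drawer front and 35 mm off it, 57 mm above the desk; it moves with the drawer and can be gripped from above. Its x axis points from the handle into the cabinet (the way the drawer shuts), y along the bar.
- drawer_floor (a point): Centre of the drawer's inner floor, 22 mm above the desk; moves with the drawer. x points into the cabinet, z up. Inside 215 mm along x, 178 along y; walls rise 51 mm over this floor, the oak front board (x -107 to -127 mm) to 82 mm above the desk. Things under 60 mm tall pass under the cabinet's top. Open by q, the uncovered inside runs from x = -0.107 to q - 0.113 m.
- cabinet: A white desktop cabinet with an oak drawer front, 260 mm deep (x), 220 mm wide (y), 95 mm tall, fixed. Origin at the centre of its underside; its front with the drawer looks along its -x.
- note_pad: A thick block of note paper, 80 x 80 x 22 mm; leave alone. Origin at the centre of its underside.
- vase: A round black vase, 100 mm across and 100 mm tall; leave alone. Origin at the centre of its underside.
- mug: A white mug, 80 mm across and 90 mm tall, with a handle; leave alone. Origin at the centre of its underside.
- clock: A small round metal desk clock, 90 mm across and 95 mm tall; leave alone. Origin at the centre of its underside.

How it is judged (in metres and radians):
At the end, for the whole second after the job is handed in: All markers in one holder, all rules in the other: middle within 50 mm of the holder's centre and 40-98 mm above its underside, length within 0.9 rad of its axis; holders upright (0.12 rad); stapler in the drawer, drawer shut to 8 mm; all at rest ((((horizontal distance between standing_marker and holder_1 below 0.05 m and z of standing_marker in the frame of holder_1 between 0.04 and 0.098 m and angle between the x axis of standing_marker and the z axis of holder_1, either way round below 0.9 rad) and (horizontal distance between marker_1 and holder_1 below 0.05 m and z of marker_1 in the frame of holder_1 between 0.04 and 0.098 m and angle between the x axis of marker_1 and the z axis of holder_1, either way round below 0.9 rad) and (horizontal distance between marker_2 and holder_1 below 0.05 m and z of marker_2 in the frame of holder_1 between 0.04 and 0.098 m and angle between the x axis of marker_2 and the z axis of holder_1, either way round below 0.9 rad) and (horizontal distance between marker_3 and holder_1 below 0.05 m and z of marker_3 in the frame of holder_1 between 0.04 and 0.098 m and angle between the x axis of marker_3 and the z axis of holder_1, either way round below 0.9 rad) and (horizontal distance between standing_rule and holder_2 below 0.05 m and z of standing_rule in the frame of holder_2 between 0.04 and 0.098 m and angle between the x axis of standing_rule and the z axis of holder_2, either way round below 0.9 rad) and (horizontal distance between rule_1 and holder_2 below 0.05 m and z of rule_1 in the frame of holder_2 between 0.04 and 0.098 m and angle between the x axis of rule_1 and the z axis of holder_2, either way round below 0.9 rad) and (horizontal distance between rule_2 and holder_2 below 0.05 m and z of rule_2 in the frame of holder_2 between 0.04 and 0.098 m and angle between the x axis of rule_2 and the z axis of holder_2, either way round below 0.9 rad)) or ((horizontal distance between standing_marker and holder_2 below 0.05 m and z of standing_marker in the frame of holder_2 between 0.04 and 0.098 m and angle between the x axis of standing_marker and the z axis of holder_2, either way round below 0.9 rad) and (horizontal distance between marker_1 and holder_2 below 0.05 m and z of marker_1 in the frame of holder_2 between 0.04 and 0.098 m and angle between the x axis of marker_1 and the z axis of holder_2, either way round below 0.9 rad) and (horizontal distance between marker_2 and holder_2 below 0.05 m and z of marker_2 in the frame of holder_2 between 0.04 and 0.098 m and angle between the x axis of marker_2 and the z axis of holder_2, either way round below 0.9 rad) and (horizontal distance between marker_3 and holder_2 below 0.05 m and z of marker_3 in the frame of holder_2 between 0.04 and 0.098 m and angle between the x axis of marker_3 and the z axis of holder_2, either way round below 0.9 rad) and (horizontal distance between standing_rule and holder_1 below 0.05 m and z of standing_rule in the frame of holder_1 between 0.04 and 0.098 m and angle between the x axis of standing_rule and the z axis of holder_1, either way round below 0.9 rad) and (horizontal distance between rule_1 and holder_1 below 0.05 m and z of rule_1 in the frame of holder_1 between 0.04 and 0.098 m and angle between the x axis of rule_1 and the z axis of holder_1, either way round below 0.9 rad) and (horizontal distance between rule_2 and holder_1 below 0.05 m and z of rule_2 in the frame of holder_1 between 0.04 and 0.098 m and angle between the x axis of rule_2 and the z axis of holder_1, either way round below 0.9 rad))) and angle between each of holder_1, holder_2's own z axis and vertical below 0.12 rad and x of stapler in the frame of drawer_floor between -0.115 and 0.115 m and y of stapler in the frame of drawer_floor between -0.095 and 0.095 m and z of stapler in the frame of drawer_floor between -0.02 and 0.05 m and value of joint cabinet_drawer0 below 0.008 m and linear speed of each of marker_1, marker_2, marker_3, rule_1, rule_2, stapler below 0.03 m/s); the robot touches nothing.
It fails at once if the marker or the rule that stood in a holder from the start is lifted out (height (world z) of standing_marker above 0.15 m or height (world z) of standing_rule above 0.16 m).
It fails at once if a holder is tipped over (angle between any of holder_1, holder_2's own z axis and vertical above 0.7 rad).
It fails at once if the note pad, vase, mug or clock is pushed more than 40 mm away or knocked over (distance of any of note_pad, vase, mug, clock from where it was at the start of the episode above 0.04 m or angle between any of note_pad, vase, mug, clock's own z axis and vertical above 0.5 rad).
Of marker_1, marker_2, marker_3, rule_1, rule_2 only 4 to 5 are there at a start; the rules pass over those that are not, and their reading is None.
At some moment in a run one of marker_1, marker_2, marker_3, rule_1, rule_2 may be knocked a few centimetres aside while the robot is not near it.
Once in a run the grip may slacken for a moment while it holds something.
It also fails if it takes over 210 s, if anything falls off the work surface, if the arm or the gripper's body presses on something with over 40 N, if the wrist force passes 120 N, or if a joint passes its speed limit or range.

## Working session

There is one attempt and no reset: what is moved stays moved. The work goes in short steps, each a Python script; the robot and the scene stay as the last script left them, time stands still between calls to the robot, and variables do not carry over. Pictures are saved under pics/ and viewed, and the job is handed in when it is done.

```bash
mkdir -p pics; ls
python3 - <<'E'
from plant import *
import cv2,numpy as np
for n in("side","top"):
    c=capture(n); cv2.imwrite(f"pics/{n}0.png",cv2.resize(c["color"],(784,588),interpolation=cv2.INTER_CUBIC))
    print(n,c["vertical_fov"],c["cx"],c["cy"],c["R"],c["t"])
print(get_time(),get_finger_gap(),get_ee_rot())
E
```

```text
pics
side 47.237865655120835 282.01406532835637 204.54000659870277 [[ 0.86171871 -0.50721364 -0.01323614]
 [-0.26467785 -0.4271059  -0.86459597]
 [ 0.43288164  0.74854183 -0.50229336]] [-523.42284908  218.10006907  990.67174369]
top 45.983837701014046 276.90680877431566 209.73191836410078 [[ 9.20474933e-03 -9.99957091e-01  1.04345366e-03]
 [-9.84844051e-01 -9.24636091e-03 -1.73195552e-01]
 [ 1.73197768e-01  5.66582508e-04 -9.84886903e-01]] [ -32.68644473  636.86422044 1194.08717057]
0.1 87.90160315762738 [ 1.51330905e-01  9.88482667e-01 -9.70470812e-04 -1.78831511e-04]
```

View pics/top0.png

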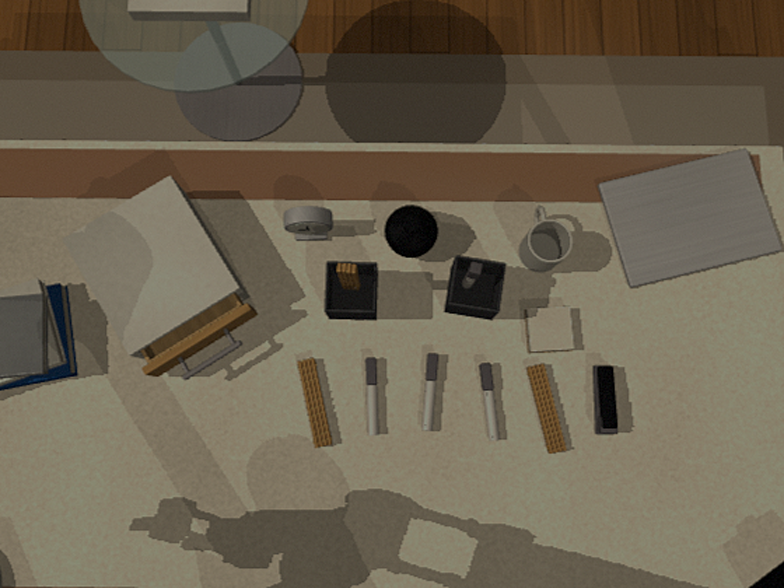

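View pics/side0.png

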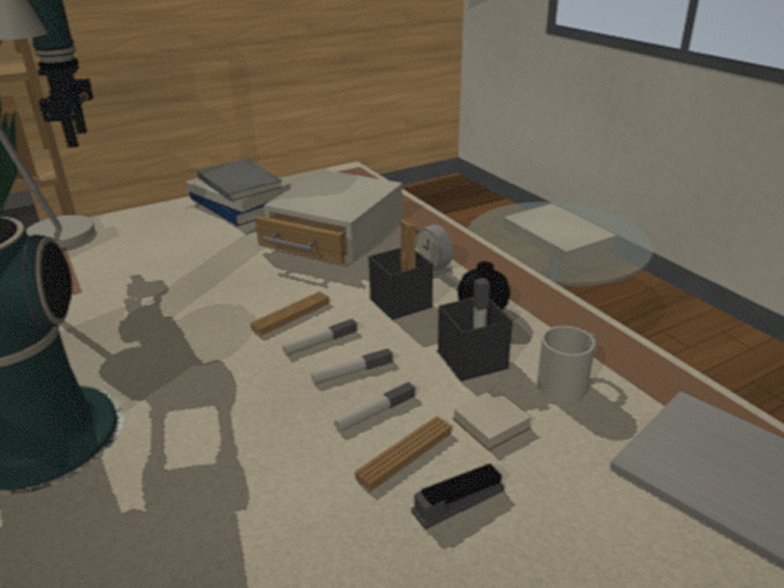

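The top view shows two rules (about (315,402) and (546,408)), three markers (372,396), (430,392), (489,401) and the stapler (605,399). The left holder has the rule, the right holder the marker, and the drawer is slightly open. I'll enlarge it for accurate pixels.

```bash
cat > h.py <<'E'
from plant import *
import cv2,numpy as np
def K(c):
    f=210/np.tan(np.radians(c["vertical_fov"])/2); return f,c["cx"],c["cy"]
def px2w(c,u,v,z):
    f,cx,cy=K(c); d=c["R"].T@np.array([(u-cx)/f,(v-cy)/f,1.]); o=-c["R"].T@c["t"]
    return o+d*(z-o[2])/d[2]
def w2px(c,X):
    f,cx,cy=K(c); p=c["R"]@np.asarray(X,float)+c["t"]; return p[0]/p[2]*f+cx,p[1]/p[2]*f+cy
def crop(c,u0,v0,w,h,s,name):
    im=cv2.resize(c["color"][v0:v0+h,u0:u0+w],None,fx=s,fy=s,interpolation=cv2.INTER_CUBIC)
    im=cv2.convertScaleAbs(im,alpha=1.3)
    for i in range(0,w,20): cv2.line(im,(i*s,0),(i*s,4),(0,0,255),1); cv2.putText(im,str(u0+i),(i*s,14),0,.35,(0,0,255))
    for i in range(0,h,20): cv2.line(im,(0,i*s),(4,i*s),(0,0,255),1); cv2.putText(im,str(v0+i),(0,i*s+4),0,.35,(0,0,255))
    cv2.imwrite(f"pics/{name}.png",im)
E
python3 - <<'E'
from h import *
c=capture("top")
crop(c,205,245,132,84,6,"t1"); crop(c,325,245,132,84,6,"t2")
crop(c,220,170,160,70,5,"t3"); crop(c,80,110,120,98,6,"t4")
E
```

```text
(no output)
```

View pics/t1.png

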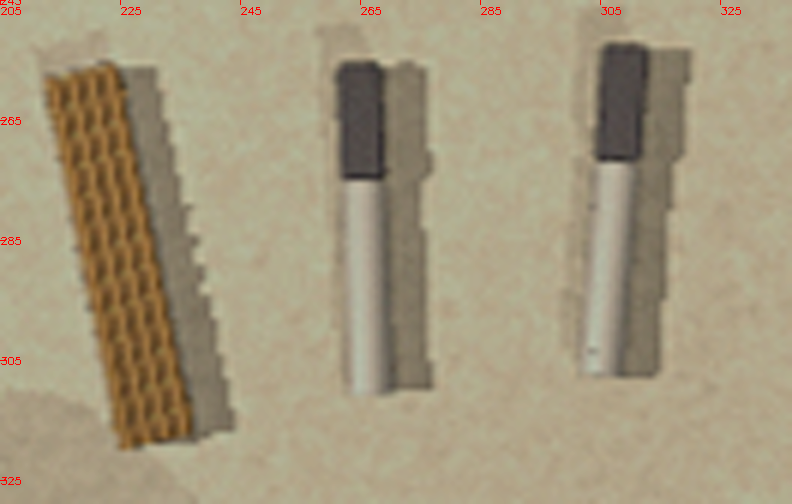

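View pics/t2.png

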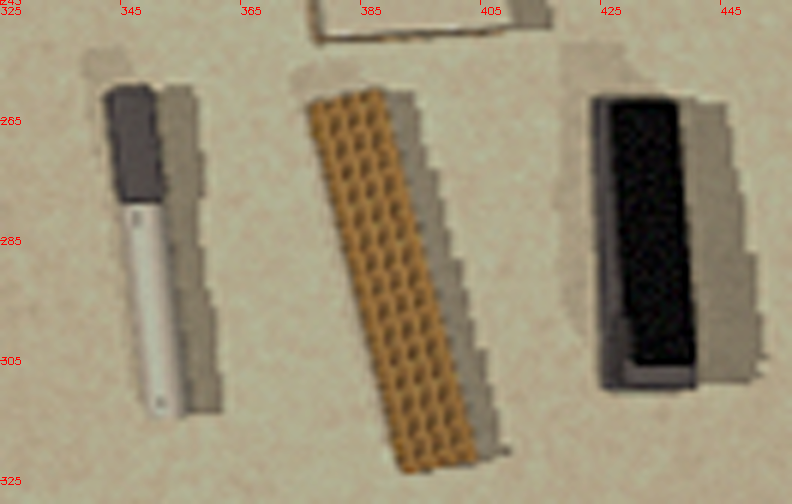

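View pics/t3.png

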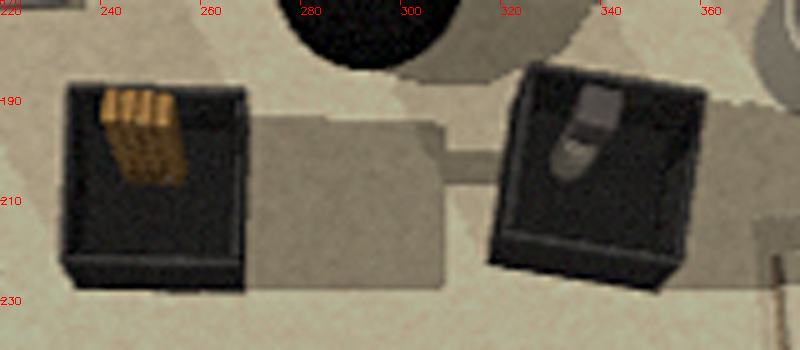

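View pics/t4.png

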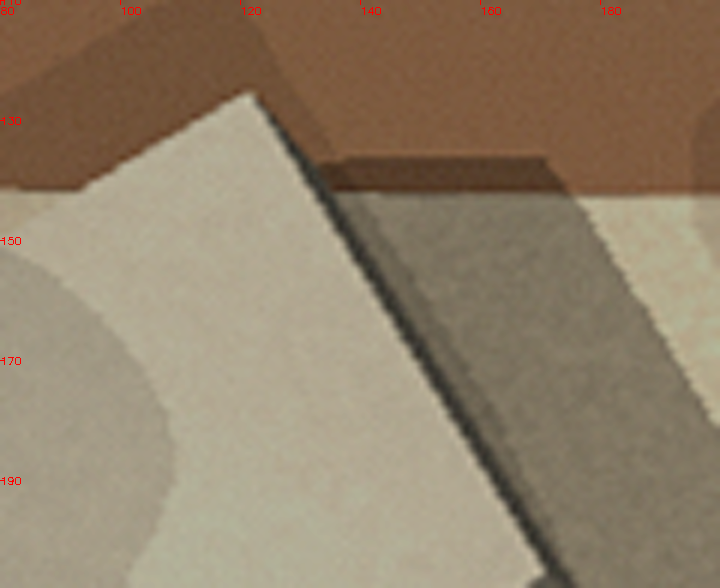

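Run:
```python
from h import *
np.set_printoptions(precision=1,suppress=True)
c=capture("top")
crop(c,90,205,110,75,7,"t5")
def P(U,V,u0,v0,s,z): return px2w(c,u0+(U+.5)/s-.5,v0+(V+.5)/s-.5,z)
def T1(U,V,z): return P(U,V,205,245,6,z)
def T2(U,V,z): return P(U,V,325,245,6,z)
def seg(n,a,b):
    d=(a-b); print(n,(a+b)/2,"len",np.linalg.norm(d[:2]),"ang",np.arctan2(d[1],d[0]))
seg("m1",T1(360,62,12),T1(372,393,12)); seg("m2",T1(624,45,12),T1(602,376,12)); seg("m3",T2(130,86,12),T2(165,416,12))
seg("r1",(T1(45,77,16)+T1(118,62,16))/2,(T1(192,437,16)+T1(122,448,16))/2)
seg("r2",(T2(308,103,16)+T2(380,90,16))/2,(T2(476,462,16)+T2(403,472,16))/2)
seg("stap arm top",T2(645,100,40),T2(663,365,40)); seg("base right/bot",T2(592,98,8),T2(601,390,5)); print(T2(601,390,5),T2(696,390,5))
def H(n,pts):
    w=np.array([P(U,V,220,170,5,95) for U,V in pts]); print(n,w.mean(0)); d=w[1]-w[0];print(np.linalg.norm(np.diff(w,axis=0),axis=1),np.arctan2(d[1],d[0])); 
H("hL",[(68,87),(246,90),(243,260),(62,260)]); H("hR",[(530,65),(706,92),(685,260),(491,235)])
print("srule",P(138,108,220,170,5,165),P(102,92,220,170,5,165),P(172,96,220,170,5,165),"base",P(160,180,220,170,5,8))
print("smark",P(601,108,220,170,5,145),"base",P(566,172,220,170,5,5))
```

```text
m1 [456.9   0.4  12. ] len 139.27652109967696 ang 0.049773397964819624
m2 [ 465.  -104.6   12. ] len 139.86657423045804 ang -0.06817584556040354
m3 [ 449.  -212.4   12. ] len 138.8545723602544 ang 0.09105116824950013
r1 [444.1 104.6  16. ] len 159.63765674008124 ang 0.22876748946534645
r2 [ 437.2 -314.7   16. ] len 158.10519007330785 ang 0.22742721604110017
stap arm top [ 457.7 -419.    40. ] len 108.94793131436582 ang 0.02302794104996389
base right/bot [ 453.6 -404.8    6.5] len 123.04024588587131 ang -0.003921923034932995
[ 392.1 -404.5    5. ] [ 392.5 -444.8    5. ]
hL [643.   37.9  95. ]
[87.7 84.7 88.1] -1.5786054519284662
hR [ 650.7 -181.7   95. ]
[87.6 84.7 95.1] -1.717751778570618
srule [660.8  42.4 165. ] [668.2  59.2 165. ] [666.7  26.7 165. ] base [655.9  39.8   8. ]
smark [ 667.2 -174.7  145. ] base [ 662.8 -173.8    5. ]
```

View pics/t5.png

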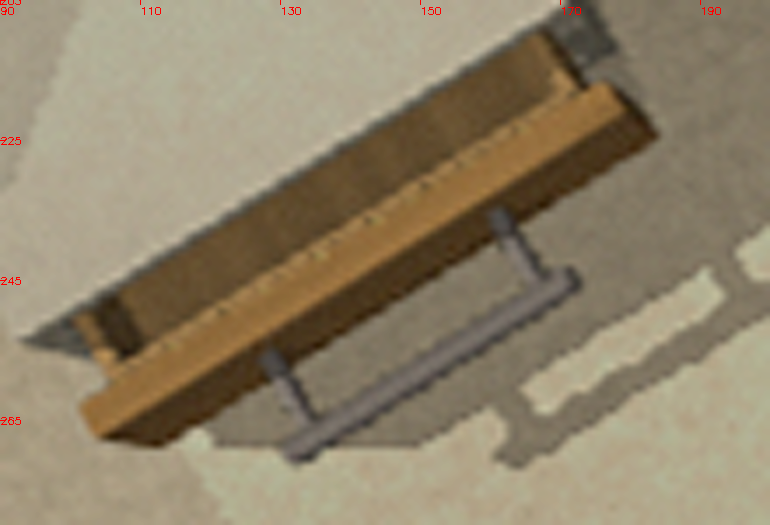

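```bash
cat >> h.py <<'E'
from scipy.spatial.transform import Rotation as Ro
def quat(z,y):
    z=np.array(z,float);z/=np.linalg.norm(z);y=np.array(y,float);y-=z*(y@z);y/=np.linalg.norm(y)
    return Ro.from_matrix(np.column_stack([np.cross(y,z),y,z])).as_quat()
def down(a): # item axis angle a -> tool x = -a dir
    y=[-np.sin(a),np.cos(a),0]; return quat([0,0,-1],y)
def tcp(g,q,d=147): return np.array(g,float)-d*Ro.from_quat(q).apply([0,0,1])
E
python3 - <<'E'
from h import *
np.set_printoptions(precision=2,suppress=True)
c=capture("top")
def P(U,V,z): return px2w(c,90+(U+.5)/7-.5,205+(V+.5)/7-.5,z)
a,b=P(292,450,59),P(570,280,59); print("handle",(a+b)/2,np.linalg.norm(a-b)); d=a-b; print("bar dir",np.arctan2(d[1],d[0]))
f1,f2=P(100,437,82),P(632,118,82); d2=f1-f2; print("front edge",f1,f2,np.arctan2(d2[1],d2[0]),np.linalg.norm(d2))
i1,i2=P(118,362,82),P(590,90,82);k1=P(20,340,95);k2=P(545,22,95)
print("in",i1,i2,"cab",k1,k2,np.linalg.norm(k1-k2),np.arctan2(*(k1-k2)[[1,0]]))
n=np.array([-d2[1],d2[0],0])/np.linalg.norm(d2); print("n",n, "offs handle",n@(a+b)/2,"front",n@(f1+f2)/2,"in",n@(i1+i2)/2,"cab",n@(k1+k2)/2)
# shadow/back corner of cabinet
print("backcorner",px2w(c,121,125,95))
s=capture("side")
crop(s,170,110,120,90,6,"s1")
h=(a+b)/2; print(w2px(s,a),w2px(s,b))
E
```

```text
handle [515.64 283.32  59.  ] 112.9566067404439
bar dir 2.140622564029496
front edge [487.82 390.8   82.  ] [601.04 211.69  82.  ] 2.1345187552228477 211.8958184875008
in [513.76 386.36  82.  ] [610.86 226.9   82.  ] cab [519.99 416.08  95.  ] [632.71 240.96  95.  ] 208.26436866443757 2.1426510923434394
n [-0.85 -0.53  0.  ] offs handle -587.243504495691 front -621.1553032691376 in -639.1497551556628 cab -662.712902904015
backcorner [843.24 367.94  95.  ]
(np.float64(189.28346721397716), np.float64(169.7954931657962)) (np.float64(221.47576305354517), np.float64(177.2233101459173))
```

View pics/s1.png

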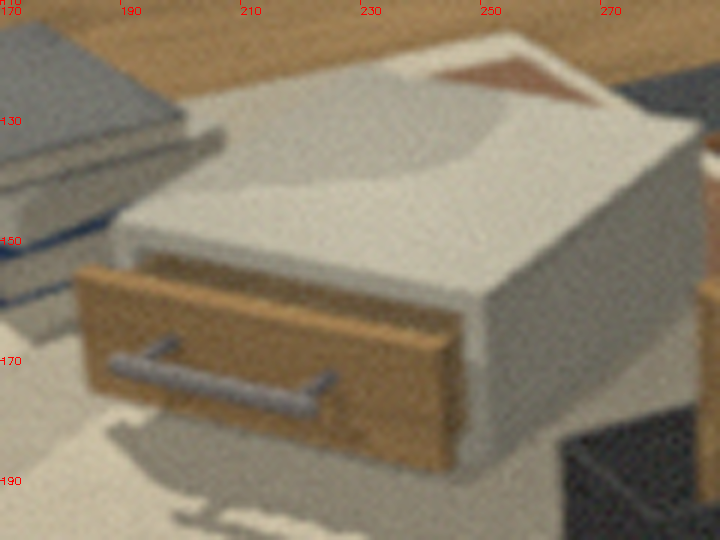

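```bash
cat >> h.py <<'E'
DA=0.569; DD=np.array([np.cos(DA),np.sin(DA),0])
def best(g,qs,d=147):
    r=[]
    for q in qs:
        j=ik(tcp(g,q,d),q)
        if j is not None: r.append((np.abs(np.array(j)-get_q()).max(),q))
    r.sort(key=lambda t:t[0]); return r[0][1] if r else None
E
python3 - <<'E'
from h import *
np.set_printoptions(precision=2,suppress=True)
g=np.array([515.6,283.3,62.])
q=best(g+[0,0,80],[quat([0,0,-1],DD),quat([0,0,-1],-DD)])
print(q,ik(tcp(g+[0,0,80],q),q),ik(tcp(g-DD*150,q),q))
command_gripper(26)
move_to(tcp(g+[0,0,80],q),q)
print(move_straight(tcp(g,q),vel=120,guard=8),get_position(),get_contact_force())
command_gripper(0); print("gap",get_finger_gap(),get_contact_force())
print(move_straight(tcp(g-DD*153,q),vel=100,guard=15),get_position(),get_contact_force(),get_finger_gap(),get_time())
c=capture("top"); crop(c,90,180,160,120,5,"t6")
E
```

```text
[0.48 0.88 0.   0.  ] [ 0.46  0.2   1.91 -0.    1.03 -0.11] [ 0.42  0.04  2.27 -0.    0.84 -0.15]
False [515.94 283.62 209.51] [ 1.09  0.52 -0.48]
gap 9.898337532616418 [-0.72 -0.32  3.19]
False [387.55 200.08 210.  ] [ 3.2  -6.73  8.12] 9.802738399244955 5.9917
```

View pics/t6.png

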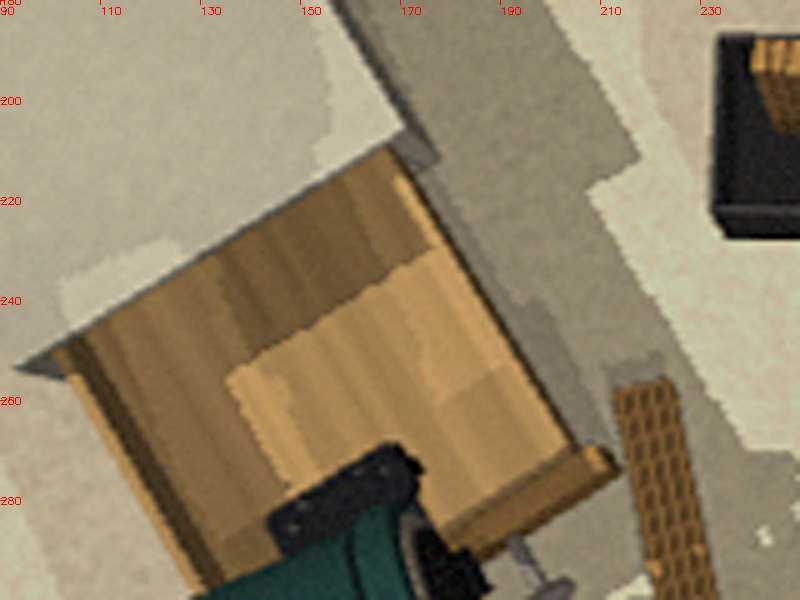

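The drawer is open almost fully. Its front corner at (213,273) just clears rule_1 at (213,258), which hasn't moved. Next is the stapler.

Run:
```python
from h import *
np.set_printoptions(precision=2,suppress=True)
command_gripper(26)
p=get_position(); print("handle",p)
move_straight(p+[0,0,150],vel=250)
# stapler
a=0.012; g=np.array([455,-421.5,31.])
q=best(g+[0,0,150],[down(a),down(a+np.pi)])
command_gripper(60)
move_to(tcp(g+[0,0,150],q),q)
print(move_straight(tcp(g,q),vel=120,guard=8),get_position(),get_contact_force())
command_gripper(0); print("gap",get_finger_gap(),get_contact_force())
move_straight(tcp(g+[0,0,170],q),vel=200)
print("gap",get_finger_gap(),get_time())
c=capture("top"); cv2.imwrite("pics/t7.png",c["color"]);c=capture("side"); cv2.imwrite("pics/s7.png",c["color"])
```

```text
handle [386.17 200.75 208.46]
False [ 455.44 -421.93  179.03] [0.19 0.39 0.73]
gap 27.665143300204214 [-0.79  0.12  1.07]
gap 27.612539860521355 13.1083
```

View pics/t7.png

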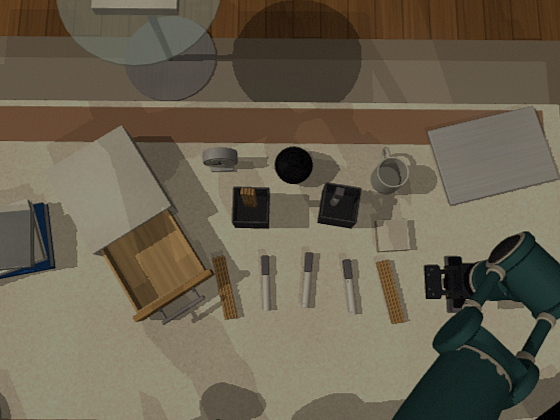

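View pics/s7.png

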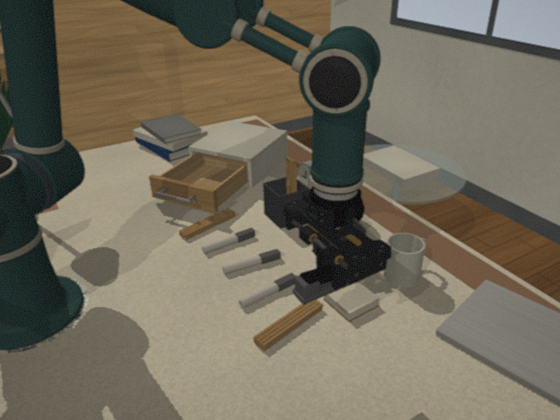

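Run:
```python
from h import *
np.set_printoptions(precision=2,suppress=True)
c=capture("top"); print(px2w(c,155,256,25))
t=np.array([387,200.4,0])+145*DD; print(t)
p=get_position(); move_straight(p+[0,0,70],vel=200)
DY=np.array([-DD[1],DD[0],0])
g=t+[0,0,59]
q=best(g+[0,0,200],[quat([0,0,-1],DY),quat([0,0,-1],-DY)])
move_to(tcp(g+[0,0,200],q),q); print("gap",get_finger_gap())
print(move_straight(tcp(g,q),vel=120,guard=8),get_position(),get_contact_force(),get_finger_gap())
command_gripper(60); hold(.3)
move_straight(tcp(g+[0,0,200],q),vel=250)
# move aside toward handle hover
c=capture("top"); crop(c,90,180,160,120,5,"t8"); print(get_time())
```

```text
[520.04 282.42  25.  ]
[509.15 278.52   0.  ]
gap 27.49176925553311
False [509.61 278.75 206.9 ] [-0.92  0.18 -1.85] 27.83497906835486
19.9917
```

View pics/t8.png

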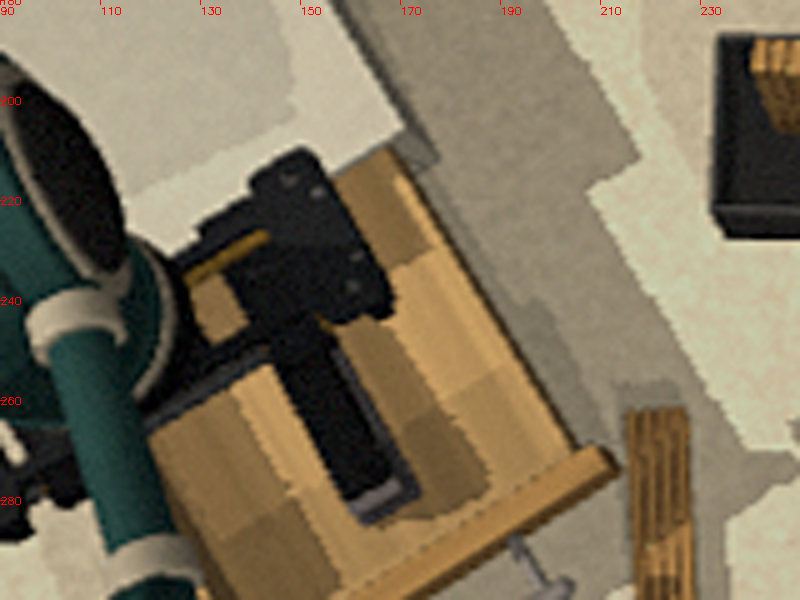

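The stapler is flat in the drawer, and rule_1 has been knocked slightly to the right. I'll shut the drawer now.

Run:
```python
from h import *
np.set_printoptions(precision=2,suppress=True)
g=np.array([387,200.4,62.])
q=best(g+[0,0,120],[quat([0,0,-1],DD),quat([0,0,-1],-DD)])
p=get_position()
command_gripper(26)
move_to(tcp(g+[0,0,150],q),q)
print(move_straight(tcp(g,q),vel=150,guard=8),get_position(),get_contact_force())
command_gripper(0); print("gap",get_finger_gap())
print(move_straight(tcp(g+DD*160,q),vel=120,guard=15))
print(move_straight(tcp(g+DD*200,q),vel=30,guard=12),get_position(),get_contact_force(),(get_position()-g)@DD)
command_gripper(26)
p=get_position(); print(p)
move_straight(p+[0,0,200],vel=250)
Q=[1.23,0.264,1.604,0,1.274,-0.037]; set_joints(Q)
c=capture("top"); crop(c,90,180,160,120,5,"t9"); crop(c,205,245,132,84,6,"t10"); crop(c,325,245,132,84,6,"t11"); print(get_time())
```

```text
False [387.56 200.65 209.71] [-0.28  0.22  0.7 ]
gap 10.06612349654762
False
True [538.03 298.6  209.87] [-1.61 -0.2   5.19] 180.14478189105583
[537.49 298.24 208.85]
29.075
```

View pics/t9.png

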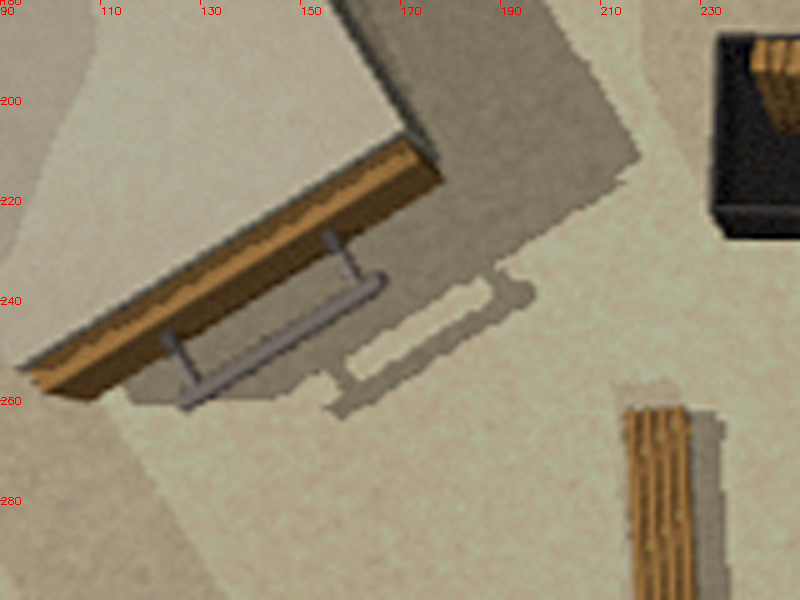

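View pics/t10.png

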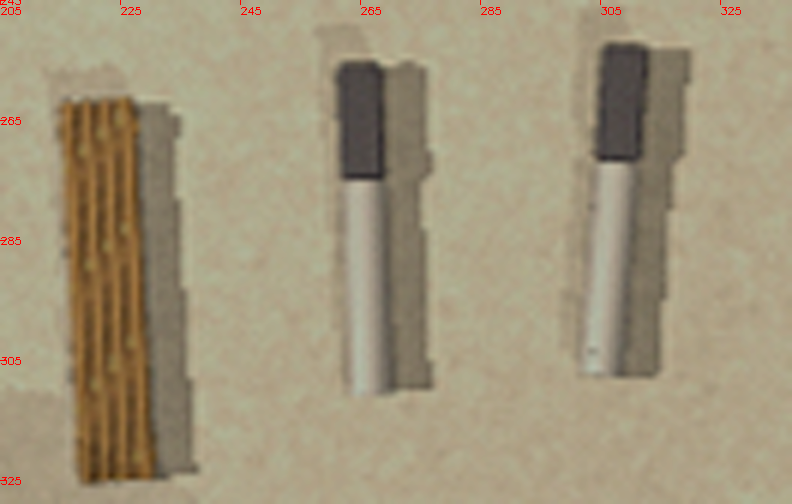

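View pics/t11.png

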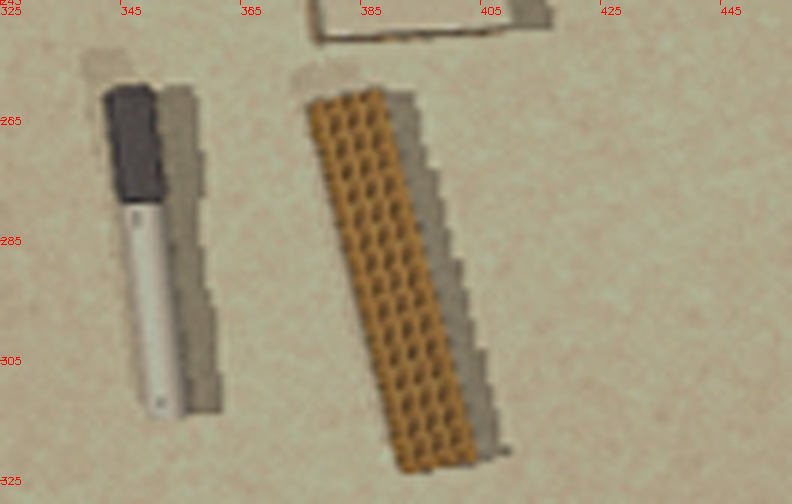

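```bash
cat >> h.py <<'E'
def horiz(a): # tool horizontal pointing azimuth a, tool x down
    return quat([np.cos(a),np.sin(a),0],[-np.sin(a),np.cos(a),0])
E
python3 - <<'E'
from h import *
np.set_printoptions(precision=2,suppress=True)
c=capture("top")
def P(U,V,u0,v0,s,z): return px2w(c,u0+(U+.5)/s-.5,v0+(V+.5)/s-.5,z)
print("L far",P(157,86,220,170,5,95),"near bottom",P(160,291,220,170,5,0))
print("R far",P(618,79,220,170,5,95),"near bottom",P(575,279,220,170,5,0))
crn=[(62,100),(131,98),(153,478),(80,482)]
w=[P(U,V,205,245,6,16) for U,V in crn]; a=(w[0]+w[1])/2;b=(w[2]+w[3])/2; print("r1",(a+b)/2,np.linalg.norm(a-b),np.arctan2(*(a-b)[[1,0]]))
for n,g,az in (("L",[628,38],0.0),("L",[612,38],0.03),("R",[630,-182],-.147),("R",[630,-182],-.28)):
    for z in (300,270,180,160):
        q=horiz(az); print(n,g,az,z,ik(tcp(g+[z],q,160),q))
E
```

```text
L far [686.98  37.57  95.  ] near bottom [598.19  39.18   0.  ]
R far [ 692.66 -189.69   95.  ] near bottom [ 606.58 -178.54    0.  ]
r1 [430.11 109.49  16.  ] 158.9480820920256 0.08140107628735889
L [628, 38] 0.0 300 None
L [628, 38] 0.0 270 None
L [628, 38] 0.0 180 None
L [628, 38] 0.0 160 [0.04 0.42 2.57 3.19 1.41 1.56]
L [612, 38] 0.03 300 None
L [612, 38] 0.03 270 None
L [612, 38] 0.03 180 None
L [612, 38] 0.03 160 None
R [630, -182] -0.147 300 [-0.49  0.    2.52  2.72  1.    1.81]
R [630, -182] -0.147 270 [-0.49  0.09  2.53  2.75  1.08  1.76]
R [630, -182] -0.147 180 [-0.49  0.37  2.52  2.78  1.33  1.66]
R [630, -182] -0.147 160 [-0.49  0.44  2.51  2.79  1.39  1.64]
R [630, -182] -0.28 300 [-0.36 -0.01  2.54  3.04  0.96  1.63]
R [630, -182] -0.28 270 [-0.36  0.08  2.54  3.05  1.05  1.62]
R [630, -182] -0.28 180 [-0.36  0.37  2.53  3.06  1.33  1.59]
R [630, -182] -0.28 160 [-0.36  0.43  2.52  3.06  1.38  1.59]
```

```bash
cat >> h.py <<'E'
def pitchq(a,p,s=1): # az a, elevation p (0 horizontal, -pi/2 down), s: sign of jaw axis
    return quat([np.cos(a)*np.cos(p),np.sin(a)*np.cos(p),np.sin(p)],[-s*np.sin(a),s*np.cos(a),0])
E
python3 - <<'E'
from h import *
np.set_printoptions(precision=2,suppress=True)
for n,g in (("L",[628,38]),("R",[635,-182])):
  for s in(1,-1):
   for p in (0,-.2,-.4):
    for az in np.arange(-1.57,1.6,.314):
        q=pitchq(az,p,s); ok=[]
        js=[ik(tcp(g+[z],q,160),q) for z in (280,230,180)]
        if all(j is not None for j in js): print(n,s,p,round(az,2),js[0],js[2])
E
```

```text
L 1 0 -1.57 [ 0.5   0.65  1.65 -1.22  1.94  0.8 ] [ 0.5   0.79  1.65 -1.18  1.89  0.93]
L 1 0 -0.63 [0.52 0.22 2.33 4.36 1.34 1.02] [0.52 0.46 2.32 4.32 1.43 1.24]
L 1 0 -0.31 [0.35 0.08 2.5  3.89 1.14 1.2 ] [0.35 0.38 2.49 3.83 1.36 1.4 ]
L 1 0 0.31 [-0.29  0.04  2.55  2.47  1.12  1.9 ] [-0.29  0.36  2.54  2.53  1.37  1.71]
L 1 0 0.63 [-0.48  0.17  2.4   1.97  1.33  2.09] [-0.48  0.43  2.39  2.01  1.43  1.86]
L 1 0 0.94 [-0.54  0.31  2.2   1.64  1.52  2.2 ] [-0.54  0.52  2.19  1.65  1.54  2.  ]
L 1 0 1.26 [-0.53  0.46  1.97  1.4   1.71  2.27] [-0.53  0.63  1.97  1.38  1.68  2.1 ]
L 1 0 1.57 [-0.48  0.6   1.74  1.23  1.91  2.31] [-0.48  0.75  1.74  1.18  1.86  2.18]
L 1 -0.2 -1.57 [ 0.49  0.56  1.65 -1.1   1.83  0.75] [ 0.49  0.69  1.66 -1.07  1.76  0.88]
L 1 -0.2 -1.26 [ 0.55  0.41  1.87 -1.27  1.61  0.75] [ 0.55  0.56  1.89 -1.27  1.56  0.9 ]
L 1 -0.2 -0.31 [ 0.34 -0.08  2.47  4.08  0.83  0.97] [0.34 0.19 2.5  3.92 1.02 1.25]
L 1 -0.2 0.31 [-0.27 -0.13  2.51  2.27  0.79  2.14] [-0.27  0.15  2.54  2.44  1.01  1.86]
L 1 -0.2 0.63 [-0.47  0.02  2.38  1.79  1.1   2.31] [-0.47  0.26  2.
[... 7219 characters left out ...]
  2.35  4.37  0.55 -2.51] [-0.07  0.09  2.41  4.05  0.67 -2.11]
R -1 -0.4 -0.31 [-0.32 -0.19  2.41  3.12  0.25 -1.55] [-0.32  0.03  2.47  3.13  0.53 -1.56]
R -1 -0.4 0.0 [-0.57 -0.14  2.37  1.89  0.56 -0.62] [-0.57  0.06  2.43  2.22  0.68 -1.02]
R -1 -0.4 0.31 [-0.74 -0.01  2.25  1.55  0.93 -0.56] [-0.74  0.18  2.3   1.72  0.94 -0.84]
R -1 -0.4 0.63 [-0.8   0.16  2.07  1.32  1.22 -0.59] [-0.8   0.32  2.11  1.4   1.18 -0.79]
R -1 -0.4 0.94 [-0.8   0.32  1.86  1.15  1.47 -0.63] [-0.8   0.46  1.9   1.17  1.41 -0.79]
R -1 -0.4 1.26 [-0.76  0.48  1.64  1.    1.7  -0.68] [-0.76  0.59  1.68  0.99  1.62 -0.81]
R -1 -0.4 1.57 [-0.69  0.62  1.42  0.86  1.92 -0.75] [-0.69  0.72  1.46  0.83  1.83 -0.86]
```

```bash
cat >> h.py <<'E'
HOME=[1.23,0.264,1.604,0,1.274,-0.037]
def pick(c,a,off,opening,d):
    g=np.array([c[0]+off*np.cos(a),c[1]+off*np.sin(a),166+3-d]); q=down(a)
    command_gripper(opening)
    move_to(tcp(g+[0,0,110],q,d),q)
    print("guard",move_straight(tcp(g,q,d),vel=120,guard=6),get_position(),get_contact_force())
    command_gripper(0); print("gap",get_finger_gap())
    move_straight(tcp(g+[0,0,280],q,d),vel=220); print("lifted gap",get_finger_gap(),get_time())
def carry(x,y,az,zh,zl,d):
    q=pitchq(az,0,1)
    A=tcp([x,y,zh],q,d); B=tcp([x,y,zl],q,d)
    assert ik(A,q) is not None and ik(B,q) is not None
    move_to(A,q); print("hover gap",get_finger_gap(),get_time())
    return A,B
E
python3 - <<'E'
from h import *
np.set_printoptions(precision=2,suppress=True)
for y in (56,20):
  q=pitchq(-np.pi/2,0,1); print([ik(tcp([625,y,z],q,161),q) for z in (320,180)])
for x,y in ((632,-164),(626,-200),(665,-206)):
  q=pitchq(1.26,0,1); print([ik(tcp([x,y,z],q,159),q) for z in (290,160)])
print(ik(tcp([495,115,290],down(.081),161),down(.081)))
pick([430.1,109.5],.081,65,52,161)
A,B=carry(625,56,-np.pi/2,320,180,161)
c=capture("top"); cv2.imwrite("pics/t12.png",cv2.resize(c["color"],(784,588)))
c=capture("side"); cv2.imwrite("pics/s12.png",cv2.resize(c["color"],(784,588)))
E
```

```text
[array([ 0.53,  0.61,  1.63, -1.23,  1.98,  0.74]), array([ 0.53,  0.8 ,  1.63, -1.16,  1.91,  0.93])]
[array([ 0.48,  0.58,  1.68, -1.25,  1.94,  0.75]), array([ 0.48,  0.78,  1.67, -1.19,  1.87,  0.94])]
[array([-0.77,  0.62,  1.69,  1.25,  1.91,  2.35]), array([-0.77,  0.8 ,  1.68,  1.2 ,  1.85,  2.18])]
[array([-0.81,  0.65,  1.64,  1.23,  1.94,  2.36]), array([-0.81,  0.83,  1.62,  1.17,  1.88,  2.2 ])]
[array([-0.78,  0.69,  1.55,  1.26,  1.93,  2.41]), array([-0.78,  0.87,  1.54,  1.21,  1.88,  2.25])]
[ 0.18 -0.08  1.89 -0.    1.33 -1.47]
guard False [495.42 114.92 169.67] [-0.05 -0.19 -0.44]
gap 31.891809658101135
lifted gap 31.58734435153318 34.8167
hover gap 31.684587251214722 36.725
```

View pics/t12.png

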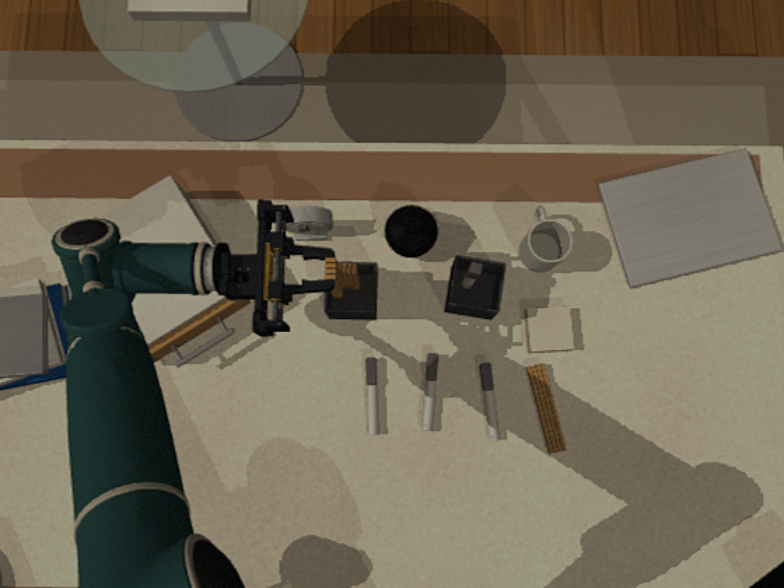

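View pics/s12.png

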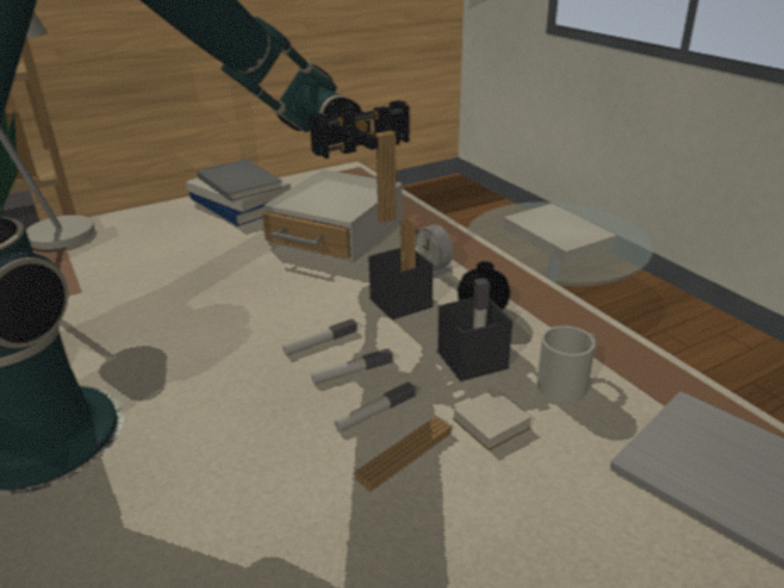

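The rule hangs vertically over the left holder, so I'll lower it and release.

```bash
cat >> h.py <<'E'
def drop(B,A,opening):
    p0=get_position()
    print("lower guard",move_straight(B,vel=100,guard=6),get_position(),get_contact_force(),get_finger_gap())
    command_gripper(opening); hold(.4)
    move_straight(A,vel=250)
E
python3 - <<'E'
from h import *
np.set_printoptions(precision=2,suppress=True)
q=pitchq(-np.pi/2,0,1)
drop(tcp([625,56,180],q,161),tcp([625,56,330],q,161),56)
move_straight(tcp([625,156,330],q,161),vel=250)
c=capture("top"); crop(c,220,170,160,70,5,"t13")
c=capture("side"); crop(c,240,130,140,150,4,"s13"); print(get_time())
E
```

```text
lower guard False [625.25 217.16 180.86] [ 0.04 -0.19 -1.  ] 31.83259680029722
40.7083
```

View pics/t13.png

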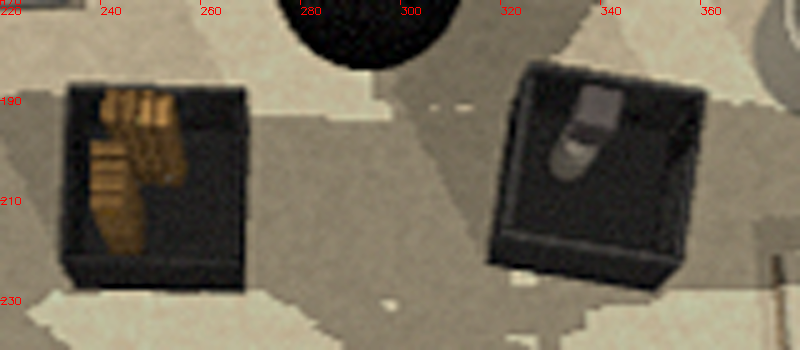

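View pics/s13.png

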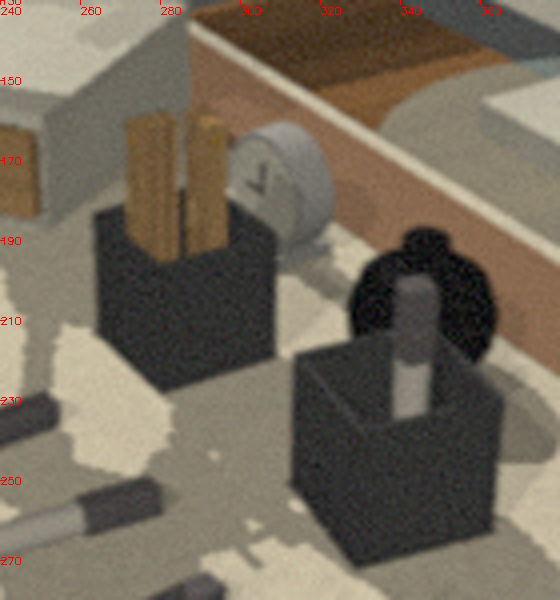

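rule_1 stands beside the standing rule. I'll do rule_2 the same way.

Run:
```python
from h import *
np.set_printoptions(precision=2,suppress=True)
pick([437.2,-314.7],.227,65,52,161)
g=np.array([520,60,350]); qd=down(0.1); move_to(tcp(g,qd,161),qd)
carry(625,120,-np.pi/2,340,180,161)
q=pitchq(-np.pi/2,0,1)
move_straight(tcp([625,17,330],q,161),vel=150); print(get_finger_gap())
c=capture("top"); cv2.imwrite("pics/t14.png",c["color"])
c=capture("side"); crop(c,200,80,200,200,3,"s14"); print(get_time())
```

```text
guard False [ 501.06 -300.38  169.79] [0.12 0.57 0.45]
gap 31.44284636371962
lifted gap 31.577183626719094 46.5083
hover gap 31.66868731452828 49.85
31.758394848864466
50.7917
```

View pics/t14.png

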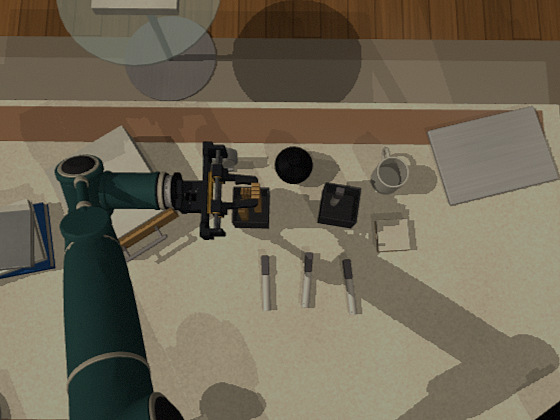

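View pics/s14.png

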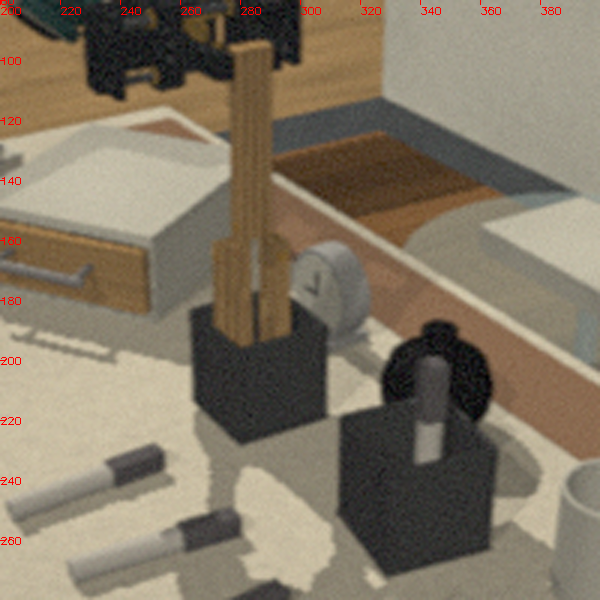

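Run:
```python
from h import *
np.set_printoptions(precision=2,suppress=True)
q=pitchq(-np.pi/2,0,1)
move_straight(tcp([625,20,330],q,161),vel=100)
drop(tcp([625,20,183],q,161),tcp([625,20,330],q,161),56)
move_straight(tcp([625,156,330],q,161),vel=250)
c=capture("top"); crop(c,220,170,160,70,5,"t15"); crop(c,250,245,132,84,6,"t16")
c=capture("side"); crop(c,240,130,140,150,4,"s15"); print(get_time())
```

```text
lower guard False [625.25 181.13 183.82] [ 0.53 -0.03 -0.4 ] 31.36629321999266
55.125
```

View pics/t15.png

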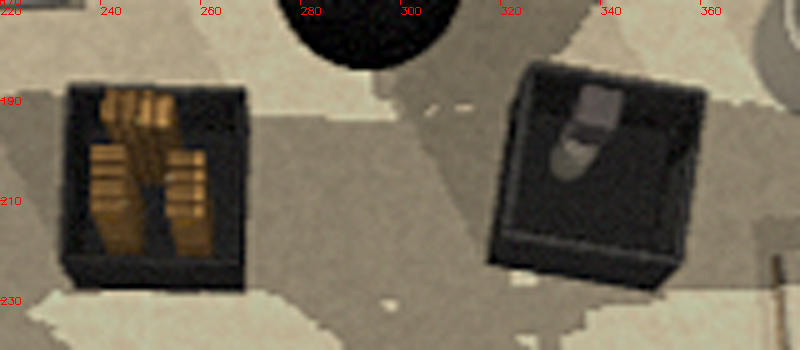

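View pics/s15.png

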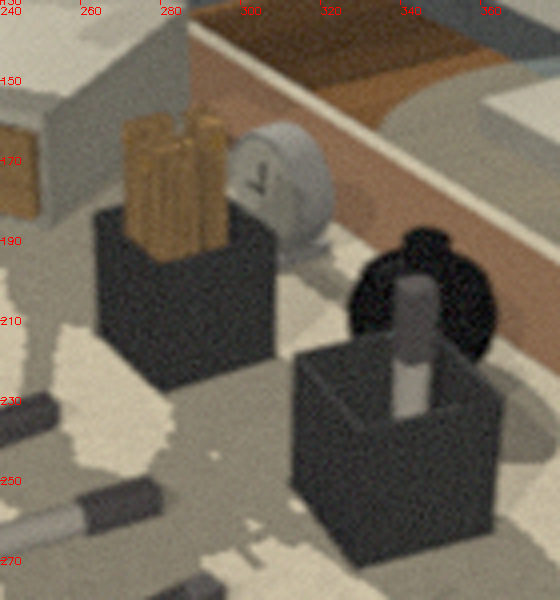

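View pics/t16.png

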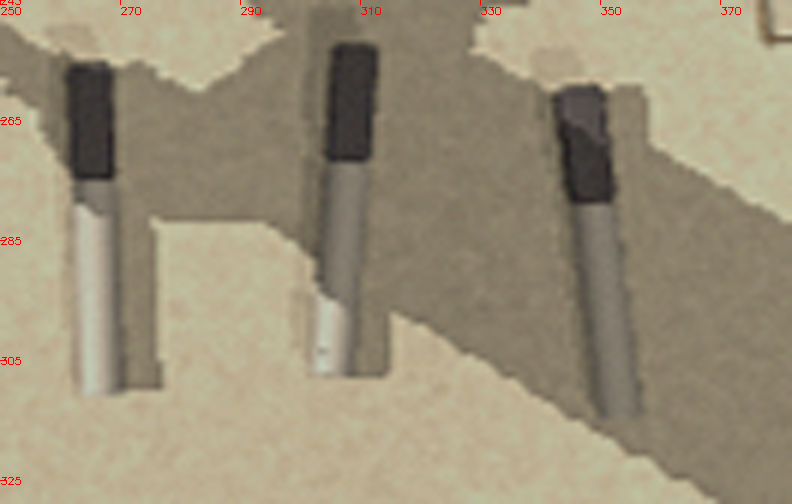

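All the rules are in. Markers next, starting with the rightmost.

```bash
cat >> h.py <<'E'
def marker(c,a,x,y,az=1.26,zl=160):
    q=pitchq(az,0,1); bk=np.array([np.cos(az),np.sin(az),0])*90
    H=tcp([x,y,305],q,159)
    pick(c,a,58,44,159)
    move_to(H-bk,q); print("hover gap",get_finger_gap())
    move_straight(H,vel=180)
    s=capture("side"); crop(s,240,80,160,180,4,"sh%d"%get_time()); print("sh%d"%get_time())
    drop(tcp([x,y,zl],q,159),H,42)
    move_straight(H-bk*1.3,vel=250)
    c=capture("top"); n=int(get_time()); crop(c,220,170,160,70,5,"tm%d"%n); crop(c,250,245,132,84,6,"tn%d"%n)
    s=capture("side"); crop(s,240,130,140,150,4,"sm%d"%n); print(n)
E
python3 - <<'E'
from h import *
np.set_printoptions(precision=2,suppress=True)
marker([449,-212.4],.091,632.6,-160.8)
E
ls pics
```

```text
guard False [ 507.3  -207.36  169.71] [ 0.33 -1.28  0.27]
gap 19.559277902119632
lifted gap 19.639080575201934 60.8583
hover gap 20.00944407147764
sh65
lower guard False [ 584.19 -312.41  160.83] [ 0.12 -0.3  -1.67] 19.79221539479489
69
s1.png
s12.png
s13.png
s14.png
s15.png
s7.png
sh65.png
side0.png
sm69.png
t1.png
t10.png
t11.png
t12.png
t13.png
t14.png
t15.png
t16.png
t2.png
t3.png
t4.png
t5.png
t6.png
t7.png
t8.png
t9.png
tm69.png
tn69.png
top0.png
```

View pics/tm69.png

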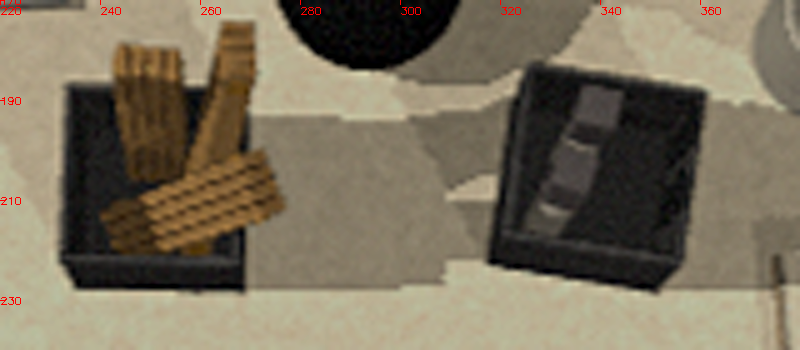

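View pics/sm69.png

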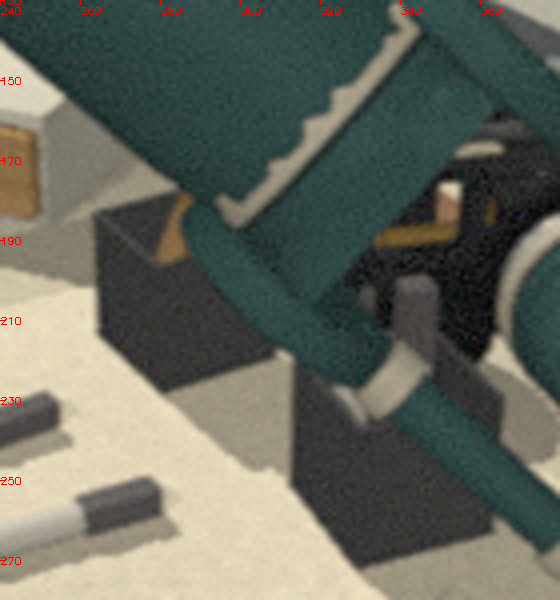

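View pics/tn69.png

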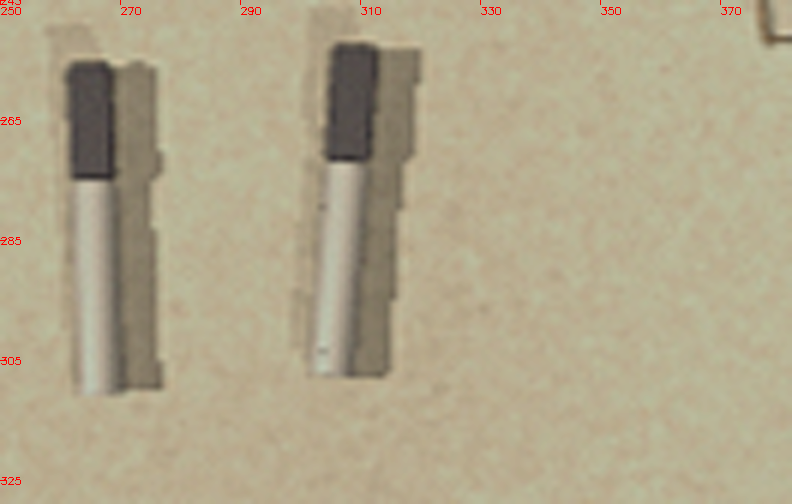

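The top view shows the rules in the left holder were disturbed: my swing away at tool height 330 mm dipped the gripper through them. The marker did go into the right holder. I'll retreat carefully and look.

Run:
```python
from h import *
np.set_printoptions(precision=2,suppress=True)
p=get_position();print(p)
for dz in (120,80):
    try: move_straight(p+[0,-30,dz],vel=250); break
    except IKError as e: print("x")
q=down(-.5); g=np.array([430,-420,330]); move_to(tcp(g,q),q); print(get_position(),get_time())
c=capture("top"); crop(c,220,165,160,75,5,"t17")
s=capture("side"); crop(s,240,130,140,150,4,"s17")
```

```text
[ 548.58 -422.12  303.96]
x
[ 430.03 -420.    476.76] 73.3833
```

View pics/t17.png

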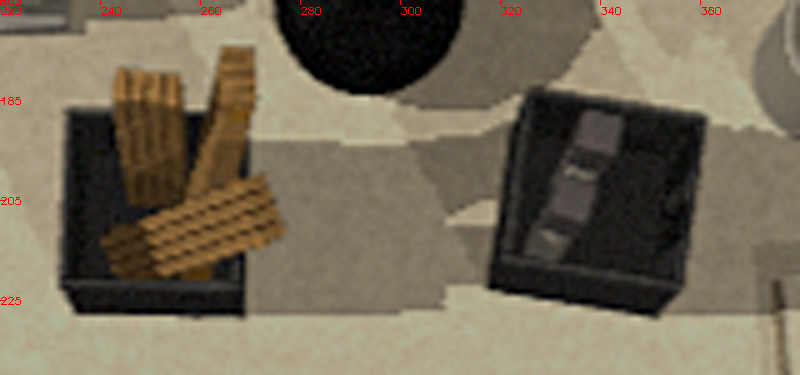

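View pics/s17.png

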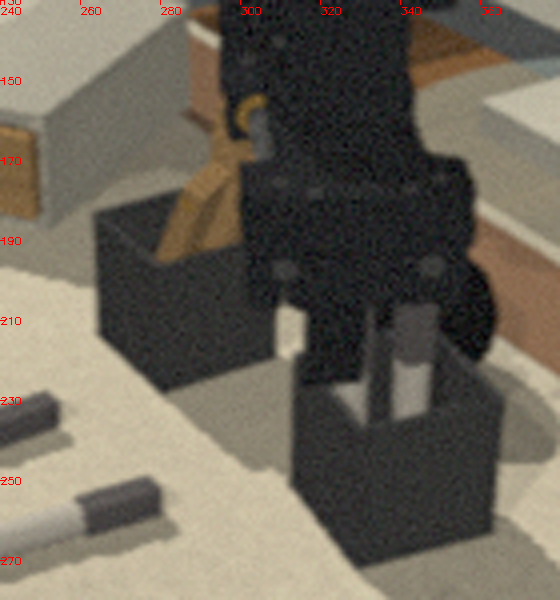

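Run:
```python
from h import *
np.set_printoptions(precision=2,suppress=True)
marker([465,-104.6],-.068,626.8,-200.4)
q=down(-.5); g=np.array([430,-440,330]); move_to(tcp(g,q),q); print(get_time())
q=down(0); g=np.array([450,-200,330]); move_to(tcp(g,q),q)
c=capture("top"); crop(c,220,165,160,75,5,"t18")
s=capture("side"); crop(s,240,130,140,150,4,"s18")
```

```text
guard False [ 523.45 -108.74  169.75] [ 0.02  0.04 -0.36]
gap 19.74529030763018
lifted gap 19.683110751682488 78.1167
hover gap 19.68747100655349
sh82
lower guard False [ 578.39 -352.02  160.85] [ 0.06 -0.28 -0.19] 19.522878955073743
86
89.825
```

View pics/t18.png

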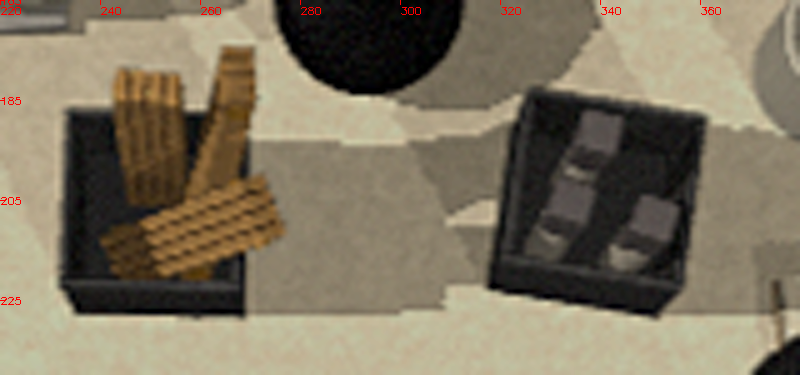

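View pics/s18.png

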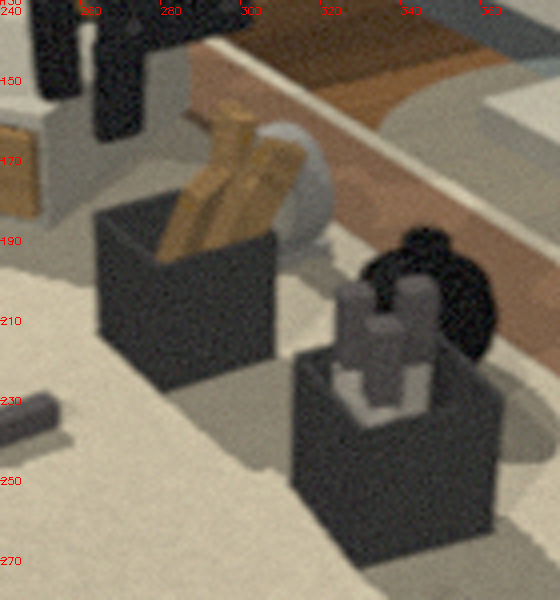

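Three markers now stand in the right holder and the rules lean inside the left one. Last marker.

Run:
```python
from h import *
np.set_printoptions(precision=2,suppress=True)
marker([456.9,0.4],.05,664.4,-205.9)
q=down(-.5); g=np.array([430,-440,330]); move_to(tcp(g,q),q); print(get_time())
c=capture("top"); crop(c,220,165,160,75,5,"t19"); cv2.imwrite("pics/t20.png",cv2.resize(c["color"],(784,588)))
q=down(0); g=np.array([400,-250,380]); move_to(tcp(g,q),q)
s=capture("side"); crop(s,240,130,140,150,4,"s19")
```

```text
guard False [515.43   3.2  169.78] [-0.41  0.36  0.75]
gap 19.8655682269164
lifted gap 20.015330710566015 95.2083
hover gap 19.922739782303264
sh99
lower guard False [ 616.01 -357.52  160.93] [ 1.18  0.57 -0.24] 19.611182570426028
103
106.9167
```

View pics/t19.png

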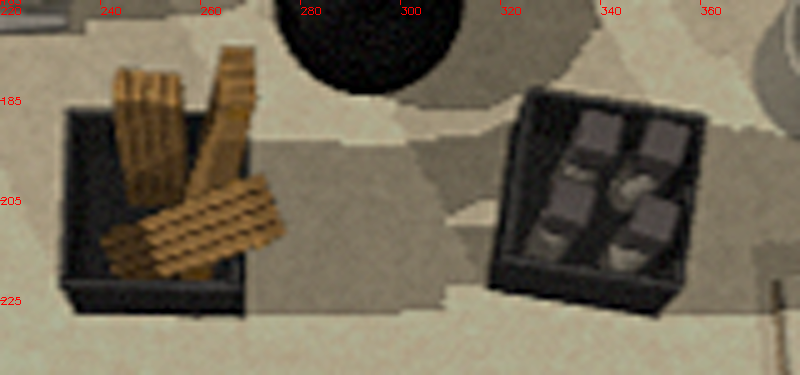

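View pics/s19.png

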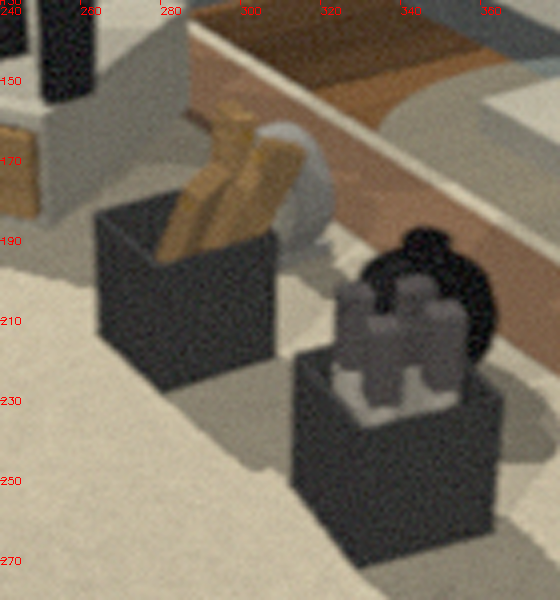

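View pics/t20.png

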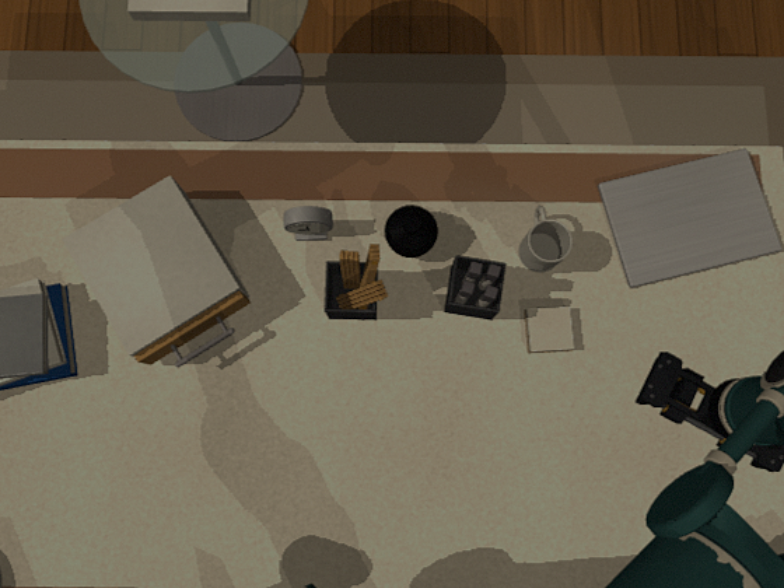

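Run:
```python
from h import *
np.set_printoptions(precision=1,suppress=True)
t=capture("top");s=capture("side")
def ray(c,u,v):
    f,cx,cy=K(c); d=c["R"].T@np.array([(u-cx)/f,(v-cy)/f,1.]); return -c["R"].T@c["t"],d/np.linalg.norm(d)
def tri(a,b):
    (o1,d1),(o2,d2)=ray(t,*a),ray(s,*b)
    k=np.linalg.lstsq(np.column_stack([d1,-d2]),o2-o1,rcond=None)[0]; p,q=o1+k[0]*d1,o2+k[1]*d2; return (p+q)/2,np.linalg.norm(p-q)
T={"front":(220+275/5,165+205/5),"right":(220+238/5,165+53/5),"back":(220+148/5,165+74/5)}
S={"Lrule":(240+207/4,130+172/4),"Rrule":(240+285/4,130+147/4),"Brule":(240+232/4,130+108/4)}
for a in T:
  for b in S: print(a,b,*tri(T[a],S[b]))
c=s; crop(s,255,145,75,65,10,"s21"); crop(t,225,165,70,65,11,"t21")
```

```text
front Lrule [626.2 -21.7 160.1] 2.8937099633630052
front Rrule [645.7 -33.6 172.4] 46.058126340495704
front Brule [628.2 -26.8 202. ] 18.591758392305554
right Lrule [676.5   8.3 141.8] 59.12298234343413
right Rrule [698.4  -2.4 151.2] 7.461815293517373
right Brule [677.5   2.7 184.7] 34.59194610564977
back Lrule [684.2  46.6 119.5] 31.49116636766273
back Rrule [705.8  34.2 131.3] 21.763532339482573
back Brule [684.6  38.9 165.5] 7.181651028950152
```

View pics/s21.png

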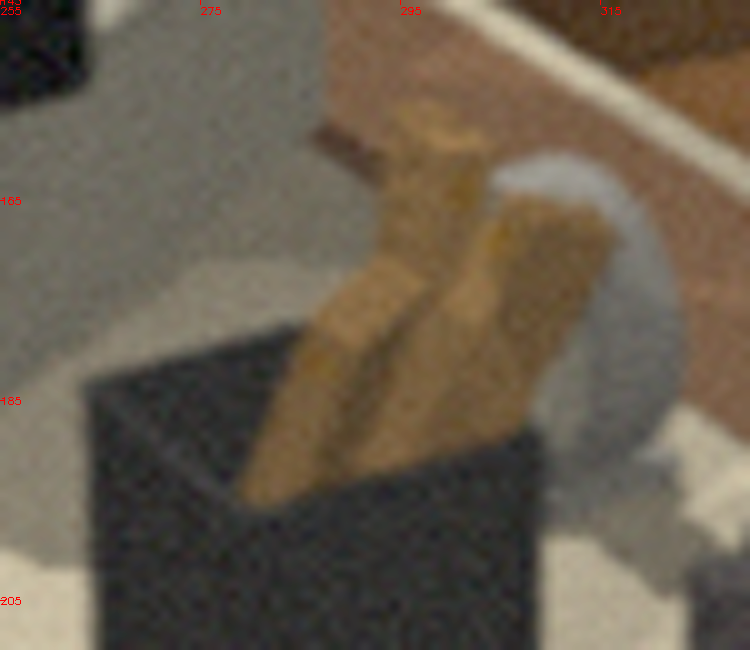

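View pics/t21.png

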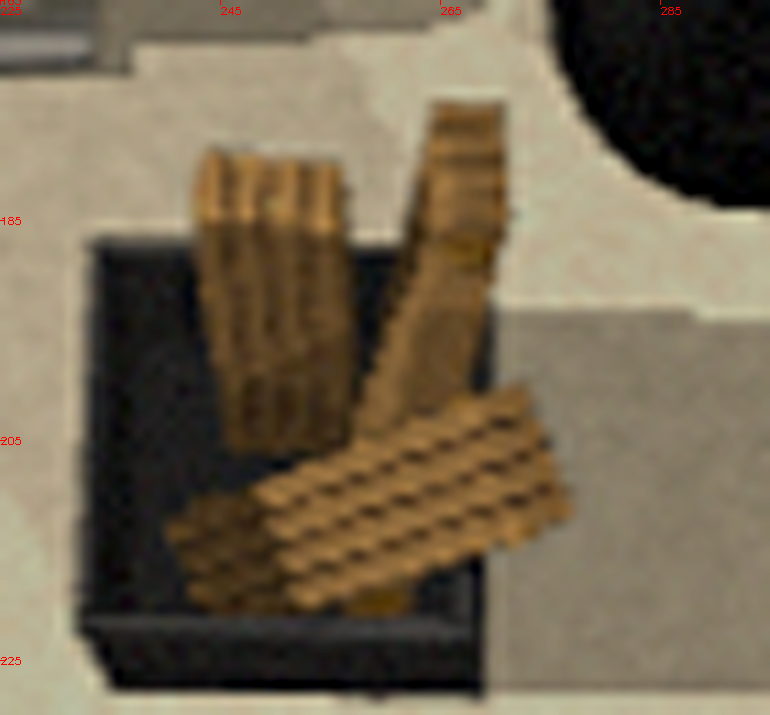

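Run:
```python
from h import *
np.set_printoptions(precision=1,suppress=True)
t=capture("top"); C=np.array([642.7,38])
def P(U,V,z): return px2w(t,225+(U+.5)/11-.5,165+(V+.5)/11-.5,z)
for n,top,bu in (("front",[626,-22,158],(187,555)),("right",[698,-2,151],(370,607)),("back",[684.6,38.9,165],(290,440))):
    b=P(*bu,10); top=np.array(top); m=(top+b)/2; d=top-b
    print(n,"bottom",b,"mid",m,"len",np.linalg.norm(d),"tilt",np.arccos(d[2]/np.linalg.norm(d)),"dist",np.linalg.norm(m[:2]-C))
```

```text
front bottom [630.3  65.5  10. ] mid [628.2  21.8  84. ] len 172.00681766496655 tilt 0.5346814198128381 dist 21.79224116807179
right bottom [618.2  21.9  10. ] mid [658.1   9.9  80.5] len 163.75480166529553 tilt 0.5334783084405667 dist 32.01674819739677
back bottom [658.3  41.6  10. ] mid [671.5  40.2  87.5] len 157.23320862541237 tilt 0.16874187902555315 dist 28.852464611003004
```

Triangulated, each rule's tilt is at most 0.54 rad and its middle is within 33 mm of the holder's centre, both inside the limits. The drawer travelled its full 180 mm to a hard stop. Handing in.

Run:
```python
from h import *
hold(.5); print(get_contact_force(),get_time()); hand_in()
```

```text
[ 0.1624772  -0.2899849  -0.24529784] 108.475
the job is handed in; nothing more can be done
```

The desk is cleared and the job was handed in at about 108 s; no verdict is reported, but my last checks were all within the limits.

- **Stapler and drawer:** The stapler lay flat in the drawer before I shut it. The drawer travelled its full 180 mm and stopped against the cabinet.
- **Markers:** All three loose markers stand in the right holder with the standing one.
- **Rules:** Both loose rules are in the left holder with the standing one. Both holders look upright in the last pictures.
- **Left alone:** The note pad, vase, mug and clock appear unmoved.

**What went wrong:** Rule_1 shifted a little while I was placing the stapler, so I measured it again before picking it up. After placing rule_2, I swung the arm away too low and knocked the rules in the left holder, including the standing one, so all three now lean. I left them leaning because measuring from both cameras put them inside the limits:

| Check | Measured | Limit |
|---|---|---|
| Tilt of the rules | 0.17–0.53 rad | 0.9 rad |
| Middle of each rule from the holder's centre | 22–32 mm | 50 mm |
| Height of the middle of each rule | 80–88 mm | 40–98 mm |

One rule's length came out at 172 mm instead of 160 mm, so these figures are rough by about a centimetre. I did not watch the standing rule while it was knocked, so I cannot confirm it stayed below the 0.16 m fail height at that moment.

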